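# Pull a spring to its test length on the bench tester and hold it

### The job

Set up the bench spring tester with the longer of the two loose steel gauge strips: slide it lengthwise into the tester's slotted holder until it is fully home against the end stop, and let go of it. Then grip the upright knob on the spring-return carriage and pull the spring out until the carriage's index finger is level with the free end of that strip, taking care not to stretch the spring well past that mark; finish while still holding the carriage there, steady, so the force can be read. Leave the other things on the desk where they are.

Things in the scene. Friction and masses are not known exactly. Their poses are not given: they have to be found in the camera images.
- tester: Bench spring tester, fixed: grey plate 320 x 180 mm, top 12 mm above the desk. Origin on the desk; x runs back from the front rod block to the dial gauge (x 98 to 160 mm, 68 mm high; the rest but the knob is under 53 mm), y left, z up; turned up to 0.2 rad. Two rods along x carry the carriage in the middle; a spring pulls it back to the gauge. Slotted strip holder on the left, at y = 100 mm.
- slot_mouth (a point): Middle of the slot floor at the holder's entrance, 30 mm above the desk, at x = 40, y = 100 mm in the tester; axes as the tester's. The slot runs from here along +x, 40 mm deep, 28 wide, 13 high, its cheeks (to 36 mm) and roof flared at the entrance. In front of it (100 mm towards -x) a 12 mm wide rib, level with the slot floor, carries the strip's outer part; fingers fit on both sides.
- slot_end (a point): Middle of the slot floor at the end stop, 40 mm beyond slot_mouth along x; axes as the tester's. With the long strip fully home its origin is 75 mm before this point (35 mm outside the mouth) and 110 mm of it stand out to the front.
- carriage (a joint): How far the carriage is pulled out along the tester's -x, in m: 0 home, stop at 0.120. The spring pulls back with about 3 N at home plus 0.9 N per 10 mm (12 N at 0.100) and returns it when let go. With the long strip fully home, the index meets its free end at 0.100; beyond 0.112 the spring is overstretched.
- index (a point): Tip of the carriage's index finger (underside, middle of its 3 mm width), 44 mm above the desk, moving with the carriage. It reaches from the carriage to the right edge of a seated strip, 6 mm above its top. At home it is 10 mm in front of the slot mouth.
- pull_knob (a point): Upright black round knob on the carriage, 22 mm in diameter, top 84 mm above the desk. This point is its underside centre, 44 mm above the desk, where a 30 mm wide foot is 4 mm thick. Free on all sides; moves with the carriage.
- long_strip: The long gauge strip: plain flat steel bar 150 x 25 x 8 mm, about 0.24 kg, loose and flat on the desk, left or right of the tester. Origin at the centre of its underside, x along its length, z up. Both ends are alike; either may go in first. Grip it across its 25 mm width, at its middle.
- short_strip: The short gauge strip, a like bar 110 x 25 x 8 mm for another spring, on the other side of the tester; not needed. Origin at the centre of its underside, x along its length.
- calliper: Bystander: calliper, 77 x 249 x 15 mm, lying at the left; origin at the centre of its underside.
- spring_carton: Bystander: small brown carton, 66 x 71 x 90 mm, at the right behind; origin at the centre of its underside.
- pen: Bystander: pen, 145 mm long, lying at the left behind; origin at the centre of its underside.
- bracket: Bystander: aluminium angle bracket, 34 x 40 x 40 mm, at the front, just right of the tester; origin at the centre of its underside.

How it is judged:
By the outcome, as a careful person would: the job done as asked, in the order asked, and still so for the second after the job is handed in, while the arm keeps its last pose, push and grip.
It also fails if it takes over 61 s, if anything falls off the work surface, if the arm or the gripper's body presses on something with over 40 N, if the wrist force passes 120 N, or if a joint passes its speed limit or range.

### The arm

A 6-joint arm with a two-finger parallel gripper is mounted at the origin on a cart in front of the work surface, level with it; the furniture and walls round the work are solid. World frame = base frame: x ahead of the robot, y to its left, z up, the work surface at z = 0. Lengths are in mm, angles in degrees, forces in N, time in s.
With the tool pointing down it reaches from about 350 to 850 mm from the base axis. Payload 8.1 kg.
Tool frame: the origin (TCP) lies at the very end of the fingers, on their centre line; the grasp point (between the pads) lies 19 mm behind it (r.grip_point_offset is the distance from the TCP to the grasp point, in mm); z points along the fingers, y is the line along which they close (so a half turn about z gives the same grasp; the last joint's range is limited). The gripper opens to 85 mm and grips with 20 to 120 N. Pads are 22 mm wide; open, the fingers measure 114 mm over their backs; the gripper's body (76 mm by 85 mm) begins 54 mm behind the grasp point. The pads swing forward as they close: fully open they stand 13 mm farther back than shut.
Start: joints at [65.008, 7.471, 85.268, -0, 87.261, -4.893], TCP at [206.168, 563.471, 231.292] pointing down, gripper open.
Joint ranges: [-169.43, 169.43], [-51.17, 129.36], [1.28, 143.12], [-76.62, 256.62], [0, 156.53], [-152.29, 152.29]. Speed limits (degrees/s): [136.94, 136.94, 159.86, 180, 180, 180].

### API

Orientations are given as [roll, pitch, yaw] about the fixed x, y, z axes, in that order (R = Rz(yaw) Ry(pitch) Rx(roll)).
In Python, from bench import status, eyes, r gives the robot as it stands.
- The arm moves only by the shell command python3 -m handwheel 'ROWS' [FORCE]. ROWS is a JSON object whose one key "series" holds a list that holds one entry, the list of rows, each a list of 7 numbers: the shift along the tool's x, y, z in cm, then the turn, a rotation vector about the tool's x, y, z in rad, then the opening, from 0 (shut) to 1 (fully open). In form: {"series": [[[tx, ty, tz, rx, ry, rz, claw], ...]]}. A call has 1 to 12 rows; each row is the pose to reach, as a shift and turn from the pose commanded when the call began, along the tool's axes at that moment; what a row does not reach only later rows make up. A row lasts 1/8 s, in which the tool goes at most 62.5 mm and 10.7 degrees, less where a joint would pass 70% of its speed; a pose out of reach is approached as far as the arm can. A call with a gripper value outside its range is refused whole. The fingers move at their own pace and stop on an object; FORCE is the grip in N (left out, the last holds). Time passes only in rows, so rows that repeat a pose let the fingers close. It gives the time, the measured TCP pose, the force, the opening and the grip force at its end, in the units of the state.
- status.sense(): the state, without advancing time (a new reading comes with each control period).
- eyes.snapshot(name): name is "scene" or "top" or "wrist"; returns a dict with "img" (420x560x3 uint8, red, green, blue), "mtx" (3x3 intrinsics, pixels), "R" (3x3) and "t" (3): a world point X has camera coordinates R X + t. Camera axes: x right, y down, z forward; pixel columns grow to the right and rows downward; lengths in mm; the calibration is good to about 2 mm. A picture is of the moment at which its call begins. There is no depth.
- r.hand_in(): hands the job in; it is judged then, once.
The state is a dict: "time": time; "joint_pos": joint angles; "qd": joint speeds; "joint_efforts": joint torques, N m; "tool_pos": TCP position; "tcp_rot": TCP orientation; "ft_force": force on the tool from outside, world axes, zero at the start; "wrist_torque": the same for the moment, N m; "finger_gap": finger opening in mm; "grip_force": force on a finger pad.
Only numpy, scipy, OpenCV 4.12 (cv2) and the standard library are available. Lean on these libraries where they do the work, as an engineer would, in place of code of your own. Each camera call takes 0.05 s, during which the arm holds its last target. There are 200 camera calls.

## Working session

There is one attempt and no reset: what is moved stays moved. The work goes in short steps, Python scripts to look and compute and a shell command to move; the robot and the scene stay as the last step left them, time stands still between calls to the robot, and variables do not carry over. Pictures are saved under pics/ and viewed, at most 14 in all, crops included, and the job is handed in when it is done.

```bash
mkdir -p pics; python3 - <<'E'
from bench import status, eyes, r
import cv2,numpy as np
for n in("scene","top"):
    s=eyes.snapshot(n); cv2.imwrite(f"pics/{n}0.png",s["img"][:,:,::-1]); np.savez(f"{n}0.npz",**s)
    print(n,s["mtx"].tolist(),s["R"].tolist(),s["t"].tolist())
print(status.sense())
E
```

```text
scene [[387.52930947017546, 0.0, 280.293234202495], [0.0, 387.52930947017546, 205.6737822058405], [0.0, 0.0, 1.0]] [[0.7400552191384238, -0.6725330139172699, 0.004197358375569891], [-0.4079576284325221, -0.4538607229205461, -0.792200112088954], [0.5346857451154762, 0.5845594831848958, -0.6102469701595541]] [-363.4963354971359, 311.75809996040255, 675.6061332532773]
top [[380.15990468236856, 0.0, 285.9549023584378], [0.0, 380.15990468236856, 214.4353510127674], [0.0, 0.0, 1.0]] [[-0.01865302112864897, -0.9994634285333307, 0.026924335222518126], [-0.9972439766836287, 0.016664023417684155, -0.07229634355731221], [0.0718088836495612, -0.02819867635076568, -0.9970197184013306]] [62.92757255230017, 553.6627628354851, 957.6658689031071]
{'time': 0.1, 'joint_pos': array([ 6.50065437e+01,  7.51330744e+00,  8.53231275e+01, -2.45781229e-03,
        8.72606479e+01, -4.89127191e+00]), 'qd': array([-0.04398612, -0.07634609, -0.11192961, -0.01392728, -0.02770424,
       -0.13447721]), 'joint_efforts': array([ 1.25846014e-03, -5.70955288e+01, -5.01936543e+01, -1.29991354e-04,
        8.16535758e-03,  4.47256662e-05]), 'tool_pos': array([205.98433183, 563.00877885, 230.32214115]), 'tcp_rot': array([-1.79903061e+02, -5.83191904e-03,  1.59897930e+02]), 'ft_force': array([-0.3429912 , -0.02362179, -0.05974039]), 'wrist_torque': array([ 0.00923053,  0.03150176, -0.024358  ]), 'grip_force': 0.0, 'finger_gap': 85.59371474456644}
```

View pics/top0.png

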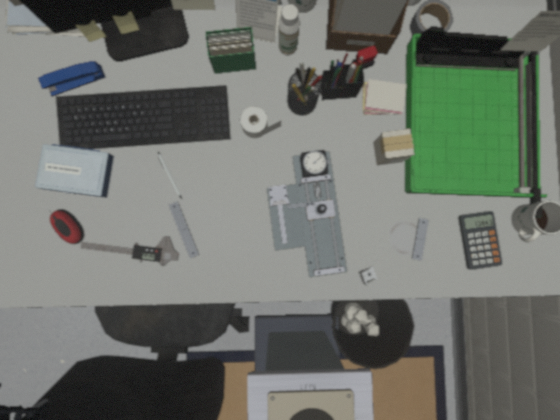

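View pics/scene0.png

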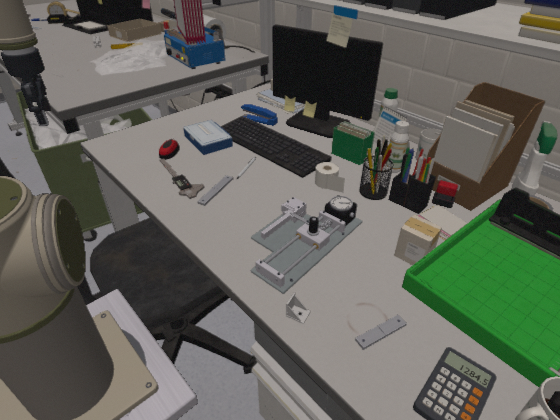

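The top view shows the tester at about (310,215), turned slightly. The long strip (about 55 px) is on the left at (184,229), next to the calliper at (155,252). The short strip is on the right at (420,238) and the bracket at (368,275). I'll get rough positions next and zoom in on the tester.

```bash
cat > h.py <<'E'
import numpy as np,cv2
from bench import status,eyes,r
from scipy.spatial.transform import Rotation as Ro
def ray(s,px,z):
    px=np.atleast_2d(px).astype(float); R,t=np.array(s["R"]),np.array(s["t"])
    d=np.c_[px,np.ones(len(px))]@np.linalg.inv(s["mtx"]).T@R; c=-R.T@t
    return c+d*((z-c[2])/d[:,2])[:,None]
def proj(s,X):
    q=np.atleast_2d(X)@np.array(s["R"]).T+s["t"]; q=q@np.array(s["mtx"]).T; return q[:,:2]/q[:,2:]
def snap(n,f):
    s=eyes.snapshot(n); cv2.imwrite(f"pics/{f}.png",s["img"][:,:,::-1]); np.savez(f"{f}.npz",**s); return s
def load(f): return dict(np.load(f+".npz"))
def tool(): 
    q=status.sense(); return q["tool_pos"],Ro.from_euler("xyz",q["tcp_rot"],degrees=True).as_matrix(),q
E
python3 - <<'E'
from h import *
s=load("top0")
for n,p,z in[("strip ends",[[174,204],[194,256]],8),("plate corners",[[293,153],[327,151],[309,276],[346,272]],12),("knob",[[322,209]],84),("cal",[[155,252]],8),("short",[[423,220],[418,257]],8),("dial",[[315,162]],60)]:
    print(n,ray(s,p,z).round(0).tolist())
c=s["img"][140:290,160:360]; cv2.imwrite("pics/c.png",cv2.resize(c[:,:,::-1],(800,600),interpolation=3))
E
```

```text
strip ends [[587.0, 342.0, 8.0], [453.0, 290.0, 8.0]]
plate corners [[716.0, 31.0, 12.0], [721.0, -58.0, 12.0], [396.0, -3.0, 12.0], [404.0, -99.0, 12.0]]
knob [[562.0, -32.0, 84.0]]
cal [[465.0, 390.0, 8.0]]
short [[535.0, -306.0, 8.0], [439.0, -289.0, 8.0]]
dial [[682.0, -21.0, 60.0]]
```

View pics/c.png

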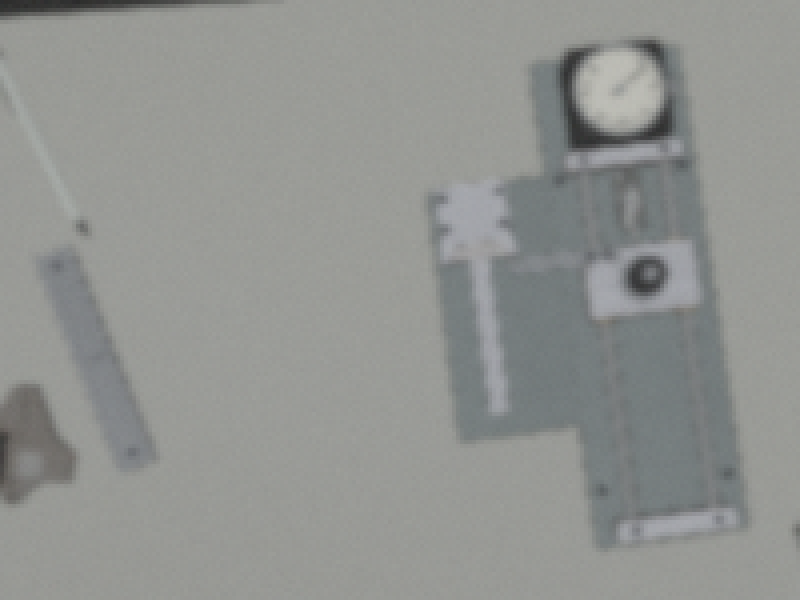

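The crop gives the tester's yaw as about 6–7°. The holder is on the tester's left, with its rib running towards the front, and the carriage is home. The long strip lies from about (58,245) to (135,465) in the crop. Next I'll work out where the wrist camera sits.

```bash
cat >> h.py <<'E'
def delta(p,yaw):
    "shift(cm) & rotvec in tool axes from the current measured pose to TCP p, pointing down, yaw(deg)"
    P,R,_=tool(); T=Ro.from_euler("xyz",[180,0,yaw],degrees=True).as_matrix()
    return (R.T@(np.array(p)-P)/10).round(3), Ro.from_matrix(R.T@T).as_rotvec().round(4)
E
python3 - <<'E'
from h import *
s=snap("wrist","w0"); P,R,q=tool()
Rc,t=np.array(s["R"]),np.array(s["t"])
print("cam in tool",R.T@(-Rc.T@t-P),"cam axes in tool\n",(R.T@Rc.T).round(2),s["mtx"][0])
print(delta([520,316,231],201.2))
E
```

```text
cam in tool [  81.58902599   -0.5120794  -141.65330585] cam axes in tool
 [[ 0.   -0.95 -0.32]
 [ 1.    0.   -0.  ]
 [ 0.   -0.32  0.95]] [305.83917991   0.         277.99750514]
(array([-37.983, -12.412,  -0.04 ]), array([-1.300e-03, -7.000e-04, -7.208e-01]))
```

```bash
python3 -m handwheel '{"series":[[[-4.2,-1.4,0,0,0,-0.08,1],[-8.4,-2.8,0,0,0,-0.16,1],[-12.7,-4.1,0,0,0,-0.24,1],[-16.9,-5.5,0,0,0,-0.32,1],[-21.1,-6.9,0,0,0,-0.4,0.8],[-25.3,-8.3,0,0,0,-0.48,0.7],[-29.5,-9.7,0,0,0,-0.56,0.6],[-33.8,-11,0,0,0,-0.64,0.6],[-38,-12.4,0,0,0,-0.72,0.6],[-38,-12.4,0,0,0,-0.72,0.6],[-38,-12.4,0,0,0,-0.72,0.6]]]}' && python3 - <<'E'
from h import *
s=snap("wrist","w1"); q=status.sense(); print(q["tool_pos"],q["tcp_rot"],q["qd"].round(2),q["finger_gap"])
print(proj(s,[[587,342,8],[453,290,8]]))
E
```

```text
time: 1.52
tool_pos: [520.0, 316.5, 230.8]
tcp_rot: [180.0, -0.1, -158.9]
ft_force: [0.7, 1.0, -0.3]
finger_gap: 51.3
grip_force: 0.0
[519.73213494 316.89073448 230.97364874] [ 1.79981974e+02 -4.30997947e-02 -1.58860451e+02] [ 0.82 -0.36  0.17 -0.05 -0.06 -0.15] 51.08894342899708
[[278.01027174 237.55868474]
 [277.74903203 121.14419456]]
```

View pics/w1.png

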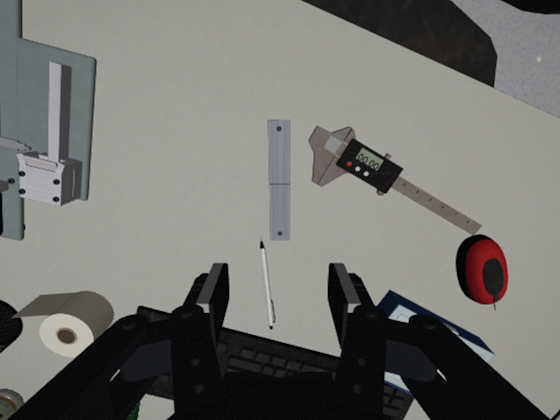

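The wrist view shows the strip clearly from (279,120) to (280,240), the calliper jaw about 28 px to its right, and the holder at far left. Next I'll fit the strip's rectangle.

```bash
python3 - <<'E'
from h import *
s=load("w1"); im=s["img"].astype(int)
print(im[180,280],im[180,260],im[150,250])
m=((im[:,:,2]-im[:,:,0])>6).astype(np.uint8)
m[:100]=0;m[258:]=0;m[:,:240]=0;m[:,305:]=0
m=cv2.morphologyEx(m,cv2.MORPH_CLOSE,np.ones((5,5)))
cs,_=cv2.findContours(m,0,1); c=max(cs,key=cv2.contourArea); print(cv2.contourArea(c),cv2.boundingRect(c))
X=ray(s,c[:,0,:]+0.0,8)[:,:2]
rc=cv2.minAreaRect(X.astype(np.float32)); print(rc)
b=cv2.boxPoints(rc);print(b)
P,R,q=tool(); print(proj(s,[P])) 
E
```

```text
[133 134 140] [162 162 156] [163 162 157]
2127.0 (269, 120, 20, 120)
((519.9591674804688, 317.18438720703125), (147.23370361328125, 22.35438346862793), 21.682214736938477)
[[447.4214  300.3724 ]
 [455.68042 279.59964]
 [592.49695 333.99637]
 [584.2379  354.76913]]
[[279.74744638 276.43964439]]
```

The strip's centre is at (520.0, 317.2) with yaw 21.7°. Before grasping, I'll take a wrist look at the tester to measure its pose accurately.

```bash
python3 -m handwheel '{"series":[[[0.6,-5.4,0,0,0,0.05,0.6],[1.3,-10.8,0,0,0,0.1,0.6],[2,-16.2,0,0,0,0.15,0.6],[2.6,-21.6,0,0,0,0.2,0.6],[3.3,-27,0,0,0,0.25,0.6],[4,-32.5,0,0,0,0.255,0.6],[4,-32.5,0,0,0,0.255,0.6],[4,-32.5,0,0,0,0.255,0.6]]]}' && python3 - <<'E'
from h import *
s=snap("wrist","w2"); snap("top","t2"); q=status.sense(); print(q["tool_pos"],q["tcp_rot"],q["qd"].round(2))
cv2.imwrite("pics/w2c.png",cv2.resize(s["img"][0:300,100:500,::-1],(800,600),interpolation=3))
E
```

```text
time: 2.58
tool_pos: [600.1, 0.1, 231.3]
tcp_rot: [180.0, -0.0, -173.4]
ft_force: [-0.4, -0.0, -0.5]
finger_gap: 51.3
grip_force: 0.0
[600.07790836   0.73809638 231.32126707] [ 1.79974528e+02 -5.91121872e-03 -1.73344910e+02] [ 0.26 -0.   -0.09 -0.02 -0.09 -0.19]
```

View pics/w2c.png

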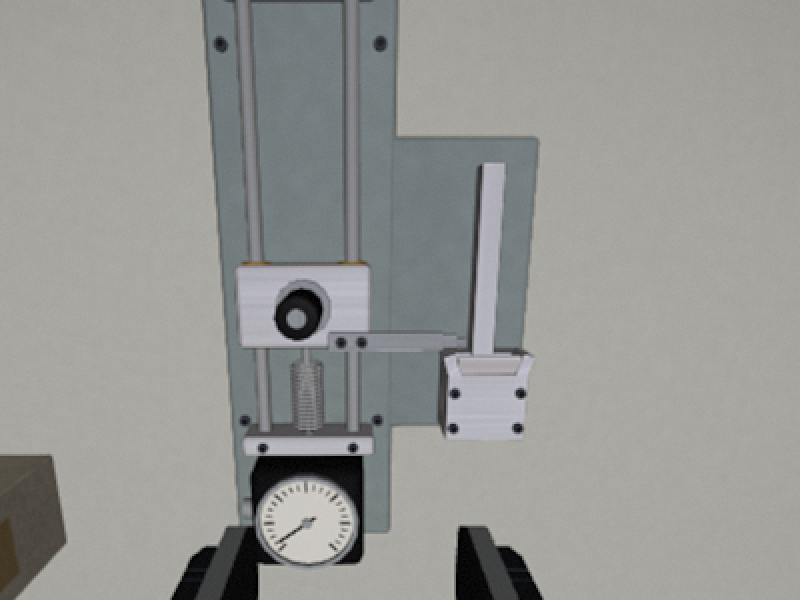

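This close view shows the rib from (493,164) to (484,354) in the crop, the holder mouth at crop row 355–375, the knob top at (296,318), and the index tip at about (465,341). Now I'll fit the rib and plate edges.

```bash
python3 - <<'E'
from h import *
s=load("w2"); im=s["img"].astype(float); g=im.mean(2)
# rib: bright band per row
pts=[]
for v in range(86,172,2):
    row=im[v,325:365,0]; k=np.where(row>165)[0]
    if len(k)>4: pts.append((325+k.min(),325+k.max(),v))
pts=np.array(pts,float); print(len(pts),pts[::8].tolist())
mid=np.c_[(pts[:,0]+pts[:,1])/2,pts[:,2]]; wid=np.c_[pts[:,0]-.5,pts[:,2]],np.c_[pts[:,1]+.5,pts[:,2]]
A,B=ray(s,wid[0],30),ray(s,wid[1],30); print("rib width",np.linalg.norm(A-B,axis=1).mean())
M=ray(s,mid,30)[:,:2]; vx,vy,x0,y0=cv2.fitLine(M.astype(np.float32),cv2.DIST_HUBER,0,.01,.01).ravel(); 
if vx<0: vx,vy=-vx,-vy
print("rib yaw",np.degrees(np.arctan2(vy,vx)),x0,y0)
print("rib front,mouth",ray(s,[[346.75,81.5],[342,177]],30))
# plate left edge of main plate and right edges at z=12
for name,u0,u1,v0,v1,z in[("right",195,225,30,200,12),("left",285,305,10,60,12),("wing",355,375,80,180,12)]:
    E=[]
    for v in range(v0,v1,2):
        d=cv2.GaussianBlur(im[v:v+1,u0:u1,0]-im[v:v+1,u0:u1,2],(3,1),0)[0]; E.append((u0+np.argmax(abs(np.diff(d)))+.5,v))
    X=ray(s,E,z)[:,:2].astype(np.float32); a=cv2.fitLine(X,cv2.DIST_HUBER,0,.01,.01).ravel(); print(name,np.degrees(np.arctan(a[1]/a[0])),a[2:])
for f in("w2",): print("knob top",ray(load(f),[[100+296/2,318/2]],84),"index tip",ray(s,[[100+465/2,341/2]],47))
E
```

```text
43 [[342.0, 351.0, 86.0], [341.0, 350.0, 102.0], [340.0, 349.0, 118.0], [339.0, 348.0, 134.0], [338.0, 364.0, 150.0], [337.0, 364.0, 166.0]]
rib width 16.636272065320824
rib yaw 15.660901 526.8222 66.73947
rib front,mouth [[481.15279328  57.53793595  30.        ]
 [580.27406483  70.6970577   30.        ]]
right 6.70187 [532.2875  -85.85274]
left 7.731843 [440.57397     1.7996991]
wing 6.8780055 [521.9117    89.117966]
knob top [[563.81266436 -32.8534621   84.        ]] index tip [[571.42953801  55.30148365  47.        ]]
```

```bash
python3 - <<'E'
from h import *
s=load("w2"); im=s["img"].astype(float)
pts=[]
for v in range(86,168,2):
    row=im[v,330:356,0]; k=np.where(row>160)[0]; pts.append((330+k.min(),330+k.max(),v))
pts=np.array(pts,float)
ed=[ray(s,np.c_[pts[:,i]+o,pts[:,2]],30)[:,:2] for i,o in((0,-.5),(1,.5))]
for n,M in(("L",ed[0]),("R",ed[1]),("mid",(ed[0]+ed[1])/2)):
    a=cv2.fitLine(M.astype(np.float32),cv2.DIST_HUBER,0,.01,.01).ravel(); print(n,np.degrees(np.arctan(a[1]/a[0])),a[2:],"y at x=580.3",a[3]+(580.3-a[2])*a[1]/a[0])
print(np.linalg.norm(ed[0]-ed[1],axis=1).mean())
# holder roof corners / slot mouth edges, rods
print("rod slopes",[np.degrees(np.arctan2(*(d:=np.diff(ray(s,p,34)[:,:2],axis=0)[0])[::-1])) for p in ([[222,10],[231.5,214]],[[275.5,10],[276,214]])])
# knob foot centre z=44: carriage block corners top
print(ray(s,[[100+369/2,265/2],[100+238/2,265/2]],40))
E
```

```text
L 6.7057166 [526.22906   57.686398] y at x=580.3 64.04374
R 6.932445 [533.28436  69.01868] y at x=580.3 74.73521
mid 6.767103 [521.5236    62.363064] y at x=580.3 69.337494
10.372395079451357
rod slopes [np.float64(6.343394215698627), np.float64(6.588366135150288)]
[[ 5.38553581e+02 -4.53869124e-01  4.00000000e+01]
 [ 5.46454611e+02 -6.90411877e+01  4.00000000e+01]]
```

Tester frame: yaw 6.8°, slot mouth (580.3, 69.4), origin (552.4, -34.6). The knob and index positions agree with the drawing. Now I'll go back over the strip.

```bash
python3 - <<'E'
from h import *
print(delta([520.0,317.2,60],201.68))
E
```

```text
(array([ 4.285, 32.353, 17.147]), array([ 0.0005, -0.    , -0.2622]))
```

```bash
python3 -m handwheel '{"series":[[[0.7,5.4,0,0,0,-0.05,0.42],[1.4,10.8,0,0,0,-0.1,0.42],[2.1,16.2,0,0,0,-0.15,0.42],[2.9,21.6,0,0,0,-0.2,0.42],[3.6,27,2,0,0,-0.25,0.42],[4.28,32.35,6,0,0,-0.262,0.42],[4.28,32.35,11,0,0,-0.262,0.42],[4.28,32.35,15,0,0,-0.262,0.42],[4.28,32.35,17.1,0,0,-0.262,0.42],[4.28,32.35,17.1,0,0,-0.262,0.42],[4.28,32.35,17.1,0,0,-0.262,0.42]]]}' && python3 - <<'E'
from h import *
s=snap("wrist","w3"); P,R,q=tool(); print(P,q["tcp_rot"],q["finger_gap"]); print(delta([520,317.2,1.5],201.68))
im=s["img"].astype(int); m=((im[:,:,2]-im[:,:,0])>4).astype(np.uint8); m=cv2.morphologyEx(m,cv2.MORPH_CLOSE,np.ones((5,5)))
cv2.imwrite("pics/w3.png",s["img"][:,:,::-1])
E
```

```text
time: 4.05
tool_pos: [522.3, 316.2, 62.6]
tcp_rot: [180.0, 0.2, -158.4]
ft_force: [-0.2, 0.1, 0.1]
finger_gap: 35.7
grip_force: 0.0
[522.64296935 316.23473247  62.91558004] [ 179.97942703    0.22605486 -158.45028345] 35.56869079056494
(array([0.235, 0.185, 6.141]), array([ 0.0004,  0.0039, -0.0023]))
```

View pics/w3.png

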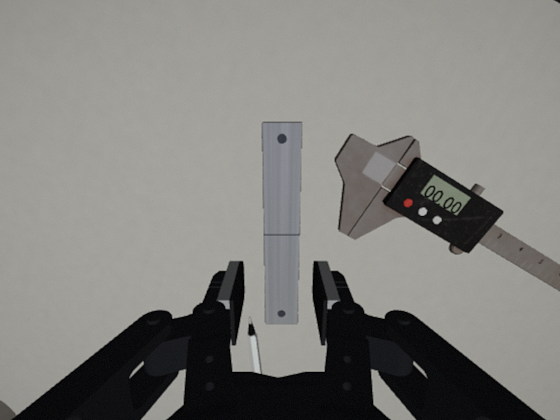

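The strip lies between the fingers, from (282,122) to (281,324). The calliper jaw's nearest edge is at u≈337, so it's clear. I'll refine the grasp pose from this view.

```bash
python3 - <<'E'
from h import *
s=load("w3"); im=s["img"].astype(int); m=((im[:,:,2]-im[:,:,0])>4).astype(np.uint8)
m[:110]=0;m[330:]=0;m[:,:250]=0;m[:,310:]=0; m=cv2.morphologyEx(m,cv2.MORPH_CLOSE,np.ones((5,5)))
cs,_=cv2.findContours(m,0,1); c=max(cs,key=cv2.contourArea); print(cv2.boundingRect(c))
rc=cv2.minAreaRect(ray(s,c[:,0,:],8)[:,:2].astype(np.float32)); print(rc)
print(delta([*rc[0],1.5],180+rc[2])); q=status.sense(); print(q["tool_pos"],q["qd"].round(2))
E
```

```text
(262, 122, 40, 201)
((519.6298828125, 316.99896240234375), (147.258544921875, 24.175142288208008), 21.52401351928711)
(array([0.276, 0.18 , 6.141]), array([0.0004, 0.0039, 0.0004]))
[522.64296935 316.23473247  62.91558004] [-0.12 -0.23 -0.08  0.01 -0.25  0.03]
```

```bash
python3 -m handwheel '{"series":[[[0.25,0.18,2,0,0,0,0.42],[0.25,0.18,4,0,0,0,0.42],[0.25,0.18,5.2,0,0,0,0.42],[0.25,0.18,5.6,0,0,0,0.42],[0.25,0.18,5.6,0,0,0,0.42],[0.25,0.18,5.6,0,0,0,0.42],[0.25,0.18,5.6,0,0,0,0.42]]]}' && python3 -c "
from h import *
P,R,q=tool();print(P,q['tcp_rot'],q['ft_force'],q['finger_gap'])"
```

```text
time: 4.97
tool_pos: [518.6, 316.5, 5.1]
tcp_rot: [180.0, 0.1, -158.4]
ft_force: [-0.7, -0.2, 0.6]
finger_gap: 36.1
grip_force: 0.0
[518.60714169 316.45994137   5.09087578] [ 1.79994268e+02  7.69755620e-02 -1.58446166e+02] [-0.66548596 -0.16400709  0.61329834] 36.12189685903769
```

```bash
python3 -m handwheel '{"series":[[[-0.1,0,0.3,0,0,0,0.42],[-0.1,0,0.3,0,0,0,0.42],[-0.1,0,0.3,0,0,0,0.1],[-0.1,0,0.3,0,0,0,0.1],[-0.1,0,0.3,0,0,0,0.1],[-0.1,0,0.3,0,0,0,0.1],[-0.1,0,0.3,0,0,0,0.1],[-0.1,0,-1,0,0,0,0.1],[-0.1,0,-3,0,0,0,0.1],[-0.1,0,-6,0,0,0,0.1],[-0.1,0,-6,0,0,0,0.1]]]}' 80 && python3 -c "
from h import *
P,R,q=tool();print(P,q['tcp_rot'],q['ft_force'],q['finger_gap'],q['grip_force'])
s=snap('wrist','w4')"
```

```text
time: 6.35
tool_pos: [521.7, 317.9, 68.6]
tcp_rot: [180.0, 0.4, -158.4]
ft_force: [1.1, 1.0, -2.5]
finger_gap: 22.0
grip_force: 78.8
[521.66610604 317.94902284  68.60349822] [ 179.96176615    0.41816067 -158.44024125] [ 1.09002485  1.04385064 -2.52633351] 21.99251504628573 78.80238175392151
```

View pics/w4.png

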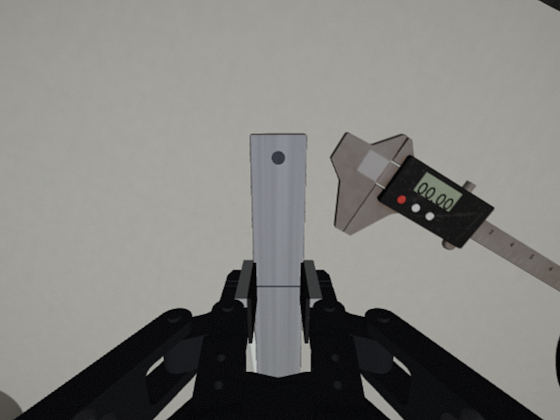

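The strip is gripped at its middle: the centre mark is at row 286 and the near end at row 134. I'll check that it's level in the hand and work out the approach.

```bash
python3 - <<'E'
from h import *
s=load("w4"); P,R,q=tool(); im=s["img"].astype(int)
g=cv2.GaussianBlur(im.mean(2).astype(np.float32),(1,3),0)[:,262:295].mean(1)
print("edge rows",125+np.argmax(abs(np.diff(g[125:145]))),"mark",278+np.argmin(g[278:295]))
for zt in(-4,-6,-8):
    X=ray(s,[[278,134],[279.5,286]],P[2]-zt); print(zt,((X-P)@R).round(1).tolist())
c,sn=np.cos(np.radians(6.77)),np.sin(np.radians(6.77))
mouth=np.array([580.3,69.4])
for d in(105,): print(delta([*(mouth-d*np.array([c,sn])),68.6],186.77))
E
```

```text
edge rows 132 mark 286
-4 [[71.2, -0.3, -4.3], [-6.0, 0.5, -4.0]]
-6 [[71.4, -0.3, -6.3], [-4.8, 0.5, -6.0]]
-8 [[71.5, -0.3, -8.3], [-3.5, 0.5, -8.0]]
(array([ 13.691, -22.577,  -0.284]), array([0.0009, 0.0041, 0.2581]))
```

```bash
python3 -m handwheel '{"series":[[[2.3,-3.8,0,0,0,0.043,0.1],[4.6,-7.5,0,0,0,0.086,0.1],[6.8,-11.3,0,0,0,0.129,0.1],[9.1,-15,0,0,0,0.172,0.1],[11.4,-18.8,0,0,0,0.215,0.1],[13.2,-21.8,0,0,0,0.25,0.1],[13.7,-22.6,0,0,0,0.258,0.1],[13.7,-22.6,0,0,0,0.258,0.1],[13.7,-22.6,0,0,0,0.258,0.1],[13.7,-22.6,0,0,0,0.258,0.1]]]}' && python3 - <<'E'
from h import *
s=snap("wrist","w5"); P,R,q=tool(); print(P,q["tcp_rot"],q["finger_gap"],q["qd"].round(2))
c,sn=np.cos(np.radians(6.77)),np.sin(np.radians(6.77)); a=np.array([c,sn])
p=np.array([580.3,69.4])-105*a; print(delta([*p,34.5],186.77))
E
```

```text
time: 7.65
tool_pos: [474.6, 56.9, 64.2]
tcp_rot: [180.0, -0.0, -173.1]
ft_force: [0.7, -0.2, -3.0]
finger_gap: 21.7
grip_force: 79.0
[474.62317695  56.87149742  64.20758015] [ 1.79990819e+02 -5.26930387e-03 -1.73142995e+02] 21.971711484245063 [-0.33 -0.11  0.07 -0.1  -0.06 -0.21]
(array([-1.420e-01, -2.000e-03,  2.971e+00]), array([ 0.0002, -0.0001,  0.0015]))
```

View pics/w5.png

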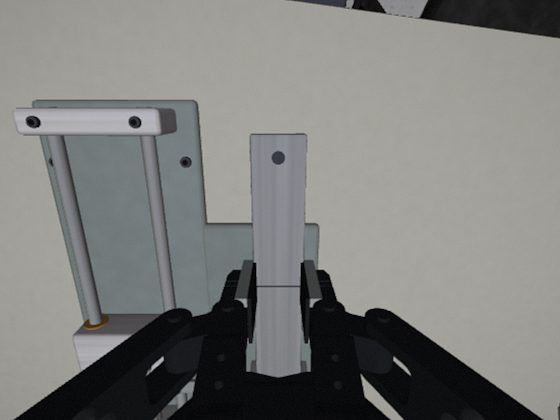

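The strip is lined up over the rib, with its near end at (278,134) and the tester parallel to it on the left. Next I'll lower it and start it into the mouth.

```bash
python3 -m handwheel '{"series":[[[-0.14,0,1.5,0,0,0,0.1],[-0.14,0,3,0,0,0,0.1],[-0.14,0,3,0,0,0,0.1],[-1.1,0,3,0,0,0,0.1],[-2.1,0,3,0,0,0,0.1],[-3.1,0,3,0,0,0,0.1],[-3.6,0,3,0,0,0,0.1],[-4.1,0,3,0,0,0,0.1],[-4.6,0,3,0,0,0,0.1],[-4.6,0,3,0,0,0,0.1]]]}' && python3 - <<'E'
from h import *
s=snap("scene","s6"); P,R,q=tool(); print(P,q["tcp_rot"],q["ft_force"],q["wrist_torque"])
a=np.array([np.cos(np.radians(6.77)),np.sin(np.radians(6.77))]); d=P[:2]-[580.3,69.4]; print("along",d@a,"lateral",a[0]*d[1]-a[1]*d[0])
u=proj(s,[[560,66,38]])[0].astype(int); u=np.clip(u,[100,75],[460,345]); cv2.imwrite("pics/s6c.png",cv2.resize(s["img"][u[1]-75:u[1]+75,u[0]-100:u[0]+100,::-1],(800,600),interpolation=3))
E
```

```text
time: 8.95
tool_pos: [520.5, 61.5, 34.3]
tcp_rot: [-180.0, 0.0, -173.2]
ft_force: [0.5, -0.1, -2.2]
finger_gap: 22.3
grip_force: 79.1
[520.19653187  61.44042614  34.2243014 ] [ 1.79998861e+02 -1.43572386e-02 -1.73225895e+02] [-0.44416228  0.67199081 -1.76264585] [-0.0316422   0.02919706  0.03045934]
along -60.62269546638915 lateral -0.8188352446409164
```

View pics/s6c.png

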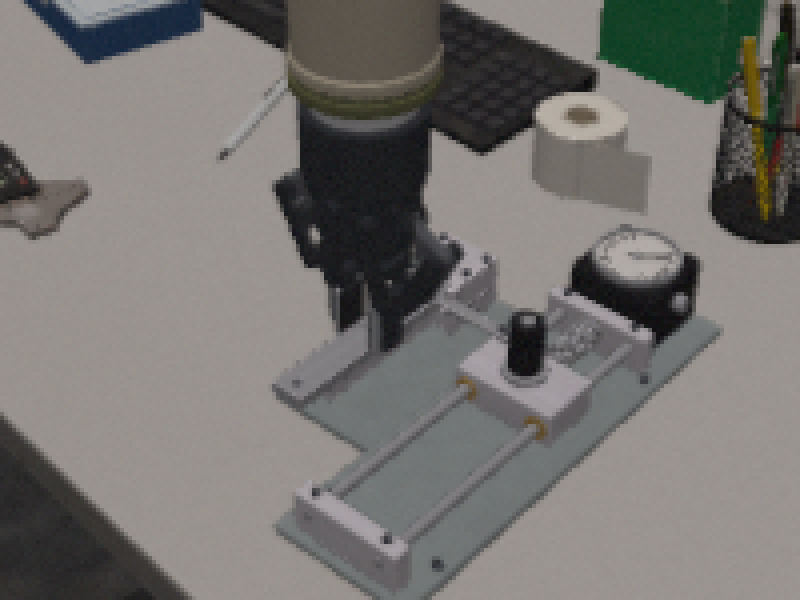

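The strip is entering the holder with no contact force. I'll continue home, slowing near the end and watching the force.

```bash
python3 -m handwheel '{"series":[[[-0.5,0.06,0,0,0,0,0.1],[-1,0.06,0,0,0,0,0.1],[-1.4,0.06,0,0,0,0,0.1],[-1.7,0.06,0,0,0,0,0.1],[-1.9,0.06,0,0,0,0,0.1],[-1.9,0.06,0,0,0,0,0.1],[-1.9,0.06,0,0,0,0,0.1]]]}' && python3 - <<'E'
from h import *
P,R,q=tool(); a=np.array([np.cos(np.radians(6.77)),np.sin(np.radians(6.77))]); d=P[:2]-[580.3,69.4]; print("along",d@a,"lateral",a[0]*d[1]-a[1]*d[0],q["ft_force"],P[2])
E
```

```text
time: 9.88
tool_pos: [538.9, 64.3, 34.2]
tcp_rot: [180.0, -0.0, -173.2]
ft_force: [-0.6, 0.1, -2.8]
finger_gap: 22.0
grip_force: 79.1
along -41.72241666643949 lateral -0.22613160145073063 [-0.60082555  0.10695294 -2.80931907] 34.20293526169246
```

```bash
python3 -m handwheel '{"series":[[[-0.1,0,0.05,0,0,0,0.1],[-0.2,0,0.1,0,0,0,0.1],[-0.3,0,0.1,0,0,0,0.1],[-0.3,0,0.1,0,0,0,0.1]]]}'; python3 -m handwheel '{"series":[[[-0.1,0,0,0,0,0,0.1],[-0.15,0,0,0,0,0,0.1],[-0.15,0,0,0,0,0,0.1]]]}'
```

```text
time: 10.38
tool_pos: [542.1, 64.6, 33.3]
tcp_rot: [-180.0, 0.0, -173.2]
ft_force: [0.9, -0.5, -2.7]
finger_gap: 21.9
grip_force: 79.1
time: 10.75
tool_pos: [543.1, 64.8, 33.1]
tcp_rot: [180.0, -0.1, -173.2]
ft_force: [-2.3, -0.7, -1.5]
finger_gap: 22.1
grip_force: 79.1
```

```bash
python3 -m handwheel '{"series":[[[-0.05,0,0,0,0,0,0.1],[-0.1,0,0,0,0,0,0.1],[-0.1,0,0,0,0,0,0.1]]]}'; python3 -m handwheel '{"series":[[[-0.1,0,0,0,0,0,0.1],[-0.1,0,0,0,0,0,0.1]]]}'
```

```text
time: 11.12
tool_pos: [543.1, 64.8, 32.6]
tcp_rot: [180.0, -0.2, -173.2]
ft_force: [-6.2, -0.8, -0.7]
finger_gap: 21.9
grip_force: 79.2
time: 11.38
tool_pos: [543.2, 64.8, 32.3]
tcp_rot: [180.0, -0.3, -173.2]
ft_force: [-11.1, -2.1, 1.3]
finger_gap: 22.2
grip_force: 79.5
```

The strip has met the end stop: TCP stays at x≈543.1 while the push rises to 11 N. Next I'll settle it onto the floor and rib, then release to a gap of about 47 mm.

```bash
python3 -m handwheel '{"series":[[[0,0,0.1,0,0,0,0.1],[0,0,0.1,0,0,0,0.1]]]}'; python3 -m handwheel '{"series":[[[0.05,0,0.1,0,0,0,0.3],[0.1,0,0.1,0,0,0,0.5],[0.1,0,0.1,0,0,0,0.55],[0.1,0,0.1,0,0,0,0.55],[0.1,0,0.1,0,0,0,0.55],[0.1,0,-2,0,0,0,0.55],[0.1,0,-5,0,0,0,0.55],[0.1,0,-10,0,0,0,0.55],[0.1,0,-14,0,0,0,0.55],[0.1,0,-17,0,0,0,0.55],[2,0,-19,0,0,0,0.55],[2,0,-19,0,0,0,0.55]]]}' && python3 - <<'E'
from h import *
s=snap("wrist","w7"); snap("scene","s7"); P,R,q=tool(); print(P,q["tcp_rot"],q["ft_force"],q["finger_gap"])
cv2.imwrite("pics/w7c.png",cv2.resize(s["img"][0:300,100:500,::-1],(800,600),interpolation=3))
E
```

```text
time: 11.62
tool_pos: [543.2, 64.8, 32.1]
tcp_rot: [180.0, -0.3, -173.2]
ft_force: [-14.4, -0.5, 9.3]
finger_gap: 22.0
grip_force: 80.5
time: 13.12
tool_pos: [526.4, 62.7, 224.4]
tcp_rot: [-180.0, 0.2, -173.2]
ft_force: [-0.4, -0.8, -0.5]
finger_gap: 47.0
grip_force: 0.0
[525.74137557  62.69955889 221.74303783] [-1.79999927e+02  7.29156387e-03 -1.73229341e+02] [0.1546853  0.10285857 0.65230595] 47.233171176665884
```

View pics/w7c.png

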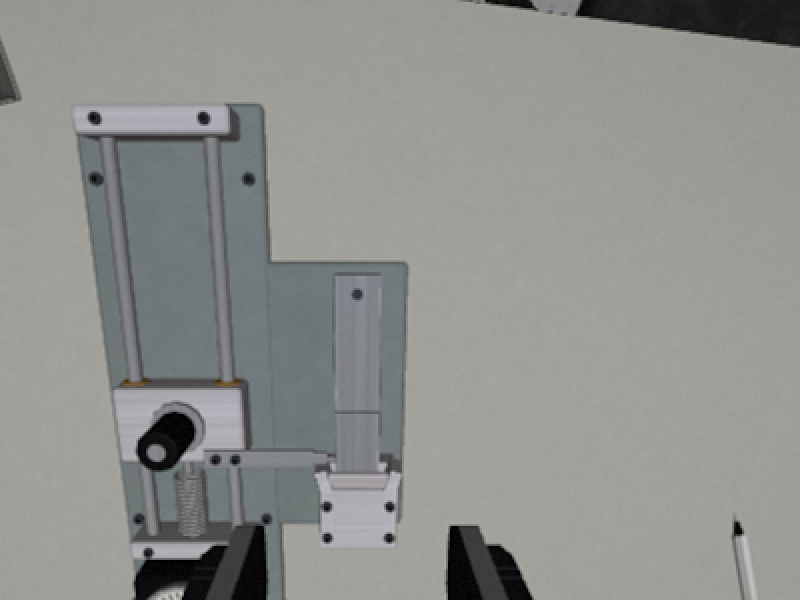

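The strip sits straight on the rib and in the slot, with its free end at crop row 273 and centre mark at row 411. The index is at home, at (320,458). I'll check how far it's seated and compute the knob approach.

```bash
python3 - <<'E'
from h import *
s=load("w7"); a=np.array([np.cos(np.radians(6.77)),np.sin(np.radians(6.77))])
g=cv2.GaussianBlur(s["img"].astype(np.float32).mean(2),(1,3),0)[:,270:288].mean(1)
e=np.argmax(abs(np.diff(g[128:145])))+128.5; m=200+np.argmin(g[200:212]); print("edge",e,"mark",m, g[130:142].round().tolist())
X=ray(s,[[278.5,e],[278.5,m]],38)[:,:2]; d=X-[580.3,69.4]; print("end,mark along",d@a,"lat",d@[-a[1],a[0]])
I=ray(s,[[100+325/2,229.5]],47)[0,:2]; print("index along",(I-[580.3,69.4])@a)
K=ray(s,[[100+156/2,453/2]],84)[0,:2]; o=np.array([552.4,-34.6]); print("knob",K,(K-o)@a,(K-o)@[-a[1],a[0]])
kn=o+11.5*a; print(delta([*kn,130],96.77), delta([*kn,130],276.77),status.sense()["joint_pos"].round(1))
E
```

```text
edge 130.5 mark 206 [132.0, 108.0, 107.0, 115.0, 119.0, 114.0, 102.0, 106.0, 127.0, 135.0, 134.0, 134.0]
end,mark along [-117.04804491  -35.19478825] lat [-0.32741452 -0.26972501]
index along -10.43253414683116
knob [563.9872818  -32.73252233] 11.726633750700802 0.48850087983548307
(array([-2.649, -9.976,  9.175]), array([1.0000e-04, 1.0000e-04, 1.5708e+00])) (array([-2.649, -9.976,  9.175]), array([-1.0000e-04,  1.0000e-04, -1.5708e+00])) [  1.3  -3.2  97.2   0.   86.  -95.5]
```

The centre mark is 35.2 mm outside the mouth, so the strip is fully home. Next is the knob: turn the tool 90° so the fingers close along the pull direction.

```bash
python3 -m handwheel '{"series":[[[-0.3,-1.2,0,0,0,0.175,0.55],[-0.6,-2.4,0,0,0,0.35,0.55],[-0.9,-3.6,0,0,0,0.525,0.55],[-1.2,-4.8,0,0,0,0.7,0.55],[-1.5,-6,0,0,0,0.875,0.55],[-1.8,-7.2,2,0,0,1.05,0.55],[-2.1,-8.4,4,0,0,1.22,0.55],[-2.4,-9.4,6,0,0,1.4,0.55],[-2.65,-9.98,8,0,0,1.571,0.55],[-2.65,-9.98,9,0,0,1.571,0.55],[-2.65,-9.98,9,0,0,1.571,0.55],[-2.65,-9.98,9,0,0,1.571,0.55]]]}' && python3 - <<'E'
from h import *
snap("wrist","w8"); print(delta([552.4+11.6*.993,-34.6+11.6*.118,55],96.77)); print(tool()[0])
E
```

```text
time: 14.72
tool_pos: [564.1, -33.1, 132.9]
tcp_rot: [180.0, 0.0, 96.9]
ft_force: [1.2, 0.4, 1.2]
finger_gap: 46.8
grip_force: 0.0
(array([-4.000e-03, -4.800e-02,  7.822e+00]), array([0.0014, 0.0004, 0.0019]))
[564.28097099 -33.11641104 133.22300726]
```

```bash
python3 -m handwheel '{"series":[[[0,0,2.5,0,0,0,0.55],[0,0,5,0,0,0,0.55],[0,0,7,0,0,0,0.55],[0,0,7.8,0,0,0,0.55],[0,0,7.8,0,0,0,0.55],[0,0,7.8,0,0,0,0.55]]]}'; python3 -m handwheel '{"series":[[[0,0,0,0,0,0,0.4],[0,0,0,0,0,0,0.3],[0,0,0,0,0,0,0.1],[0,0,0,0,0,0,0.1],[0,0,0,0,0,0,0.1],[0,0,0,0,0,0,0.1]]]}' 80; python3 -c "
from h import *
P,R,q=tool(); a=np.array([np.cos(np.radians(6.77)),np.sin(np.radians(6.77))]);d=P[:2]-[552.4,-34.6];print(P,d@a,d@[-a[1],a[0]],q['tcp_rot'],q['ft_force'])"
```

```text
time: 15.52
tool_pos: [564.6, -33.4, 55.4]
tcp_rot: [179.9, 0.0, 96.8]
ft_force: [0.2, 0.8, 0.4]
finger_gap: 46.9
grip_force: 0.0
time: 16.27
tool_pos: [564.2, -33.3, 55.1]
tcp_rot: [179.9, 0.0, 96.8]
ft_force: [-1.0, 0.5, 5.7]
finger_gap: 20.0
grip_force: 78.1
[564.23248939 -33.31428009  55.06346187] 11.901551652563974 -0.11810655216242538 [1.79938936e+02 1.51024863e-02 9.67647422e+01] [-0.98098233  0.4930279   5.6820647 ]
```

The knob is gripped. Tool y is now the tester's +x, so the pull is along −ty. I'll go to about 90 mm first, then measure.

```bash
python3 -m handwheel '{"series":[[[0,-0.7,0,0,0,0,0.1],[0,-1.6,0,0,0,0,0.1],[0,-2.6,0,0,0,0,0.1],[0,-3.6,0,0,0,0,0.1],[0,-4.6,0,0,0,0,0.1],[0,-5.6,0,0,0,0,0.1],[0,-6.6,0,0,0,0,0.1],[0,-7.6,0,0,0,0,0.1],[0,-8.5,0,0,0,0,0.1],[0,-9,0,0,0,0,0.1],[0,-9,0,0,0,0,0.1],[0,-9,0,0,0,0,0.1]]]}'; python3 - <<'E'
from h import *
P,R,q=tool(); a=np.array([np.cos(np.radians(6.77)),np.sin(np.radians(6.77))]);d=P[:2]-[552.4,-34.6];print(P,d@a,d@[-a[1],a[0]],q['ft_force'])
s=snap("wrist","w9"); t=snap("scene","s9"); T=snap("top","t9")
print(proj(s,[[471,56.4,38]]),proj(t,[[471,56.4,38]]))
w=s["img"][:,:,::-1]; u=proj(t,[[471,56.4,38]])[0].astype(int); c=t["img"][u[1]-50:u[1]+50,u[0]-60:u[0]+60,::-1]
cv2.imwrite("pics/m9.png",np.hstack([cv2.resize(w,(400,300)),cv2.resize(c,(400,300),interpolation=3)]))
E
```

```text
time: 17.77
tool_pos: [476.1, -43.8, 55.1]
tcp_rot: [179.7, 0.0, 96.8]
ft_force: [10.3, 2.2, -2.2]
finger_gap: 19.9
grip_force: 78.8
[476.12605168 -43.75202077  55.07459228] -76.8209953057081 -0.09672618342344208 [10.33778374  2.22741841 -2.18775955]
[[292.33784171  69.6627999 ]] [[258.50178029 232.09919044]]
```

View pics/m9.png

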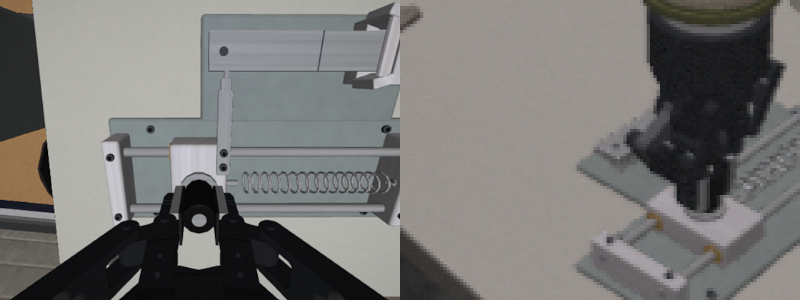

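The wrist view shows the strip's free end at half-scale (209,50) and the index tip at (226,73). That leaves roughly 11 mm to go. I'll measure the gap.

```bash
cat > gap.py <<'E'
from h import *
import sys
s=load(sys.argv[1]); g=s["img"].astype(np.float32).mean(2)
a=np.array([np.cos(np.radians(6.77)),np.sin(np.radians(6.77))]); mo=np.array([580.3,69.4])
al=lambda p,z:(ray(s,p,z)[:,:2]-mo)@a
lat=lambda p,z:(ray(s,p,z)[:,:2]-mo)@[-a[1],a[0]]
# sample brightness along tester x at fixed lateral & height
def prof(l,z,x0,x1):
    x=np.arange(x0,x1,.25); X=np.c_[mo+x[:,None]*a+l*np.array([-a[1],a[0]]),np.full(len(x),z)]
    u=proj(s,X).astype(np.float32); return x,cv2.remap(g,u[:,0].reshape(1,-1),u[:,1].reshape(1,-1),1)[0]
e=[]
for l in(-8,-4,0,4,8):
    x,p=prof(l,38,-122,-98); e.append(x[np.argmax(np.diff(p))])
print("strip end",e)
for l in(-15,-17,-20):
    for z in(44,47):
        x,p=prof(l,z,-125,-80); dp=np.diff(p); i,j=np.argmax(dp),np.argmin(dp); print("index lat",l,"z",z,x[i],x[j],"mid",(x[i]+x[j])/2,dp[i].round(1),dp[j].round(1))
E
python3 gap.py w9
python3 - <<'E'
from h import *
s=load("w9"); cv2.imwrite("pics/w9c.png",cv2.resize(s["img"][50:150,270:390,::-1],(720,600),interpolation=3))
E
```

```text
strip end [np.float64(-110.0), np.float64(-110.0), np.float64(-110.0), np.float64(-110.25), np.float64(-110.25)]
index lat -15 z 44 -99.75 -115.75 mid -107.75 20.4 -27.8
index lat -15 z 47 -100.25 -115.75 mid -108.0 19.9 -27.8
index lat -17 z 44 -99.75 -115.75 mid -107.75 12.8 -27.5
index lat -17 z 47 -100.25 -115.75 mid -108.0 13.4 -27.6
index lat -20 z 44 -102.0 -115.75 mid -108.875 18.6 -26.2
index lat -20 z 47 -102.25 -115.75 mid -109.0 19.7 -27.8
```

View pics/w9c.png

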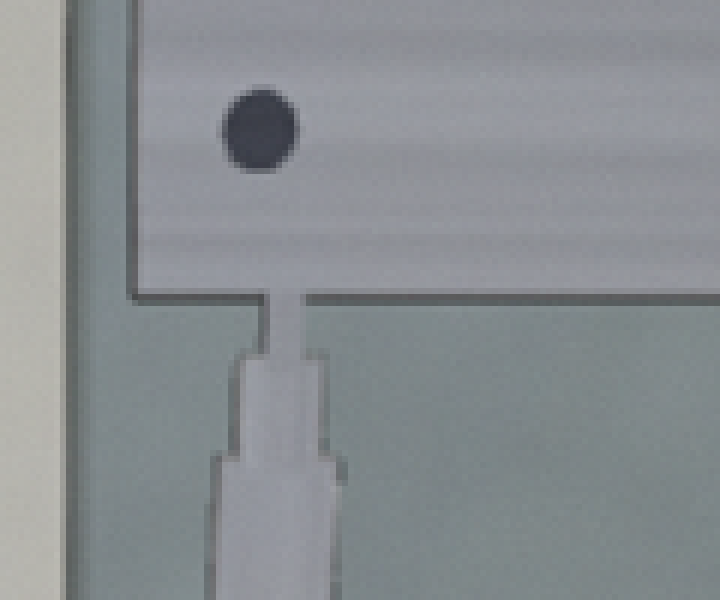

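The 3 mm index tip is at crop u≈266–304 and the strip end at u≈135. The strip end measures −110.0, so it's fully home.

```bash
python3 - <<'E'
from h import *
s=load("w9"); a=np.array([np.cos(np.radians(6.77)),np.sin(np.radians(6.77))]); mo=np.array([580.3,69.4])
for z in(44,47): d=ray(s,[[270+284.5/6-.4,50+320/6-.4]],z)[0,:2]-mo; print(z,d@a,d@[-a[1],a[0]])
e=ray(s,[[270+135/6-.4,50+290/6-.4]],38)[0,:2]-mo; print("strip end",e@a)
E
```

```text
44 -98.53703793918329 -14.968001931301579
47 -98.90947622081136 -15.042086131292017
strip end -110.00083776569696
```

The gap is 11.3 mm, and the TCP displacement agrees. I'll close it gently and let it settle.

```bash
python3 -m handwheel '{"series":[[[0,-0.4,0,0,0,0,0.1],[0,-0.8,0,0,0,0,0.1],[0,-1.05,0,0,0,0,0.1],[0,-1.15,0,0,0,0,0.1],[0,-1.15,0,0,0,0,0.1],[0,-1.15,0,0,0,0,0.1],[0,-1.15,0,0,0,0,0.1],[0,-1.15,0,0,0,0,0.1]]]}'; python3 - <<'E'
from h import *
P,R,q=tool(); a=np.array([np.cos(np.radians(6.77)),np.sin(np.radians(6.77))]);d=P[:2]-[552.4,-34.6];print(P,"pull",11.9-d@a,q['ft_force'],q["qd"].round(2))
s=snap("wrist","w10"); P=proj(s,[[471,56.4,38]])[0].astype(int); print(P)
cv2.imwrite("pics/w10c.png",cv2.resize(s["img"][P[1]-30:P[1]+70,P[0]-60:P[0]+60,::-1],(720,600),interpolation=3))
E
```

```text
time: 18.92
tool_pos: [465.0, -45.1, 55.1]
tcp_rot: [179.7, 0.0, 96.8]
ft_force: [11.1, 2.7, -3.2]
finger_gap: 19.5
grip_force: 78.8
[464.95001831 -45.08891068  55.10507505] pull 99.97670029684433 [11.08376853  2.69042179 -3.23210096] [-0.04  0.06 -0.04  0.    0.07 -0.03]
[316  69]
```

View pics/w10c.png

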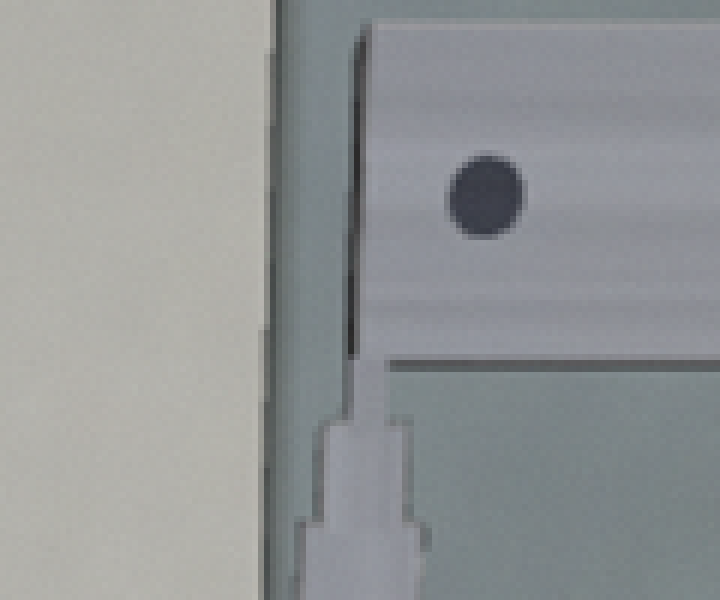

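The index tip (crop u≈350–388, middle ≈369) is at the strip's end corner (≈359). I'll check the numbers, allowing for the height difference.

```bash
python3 - <<'E'
from h import *
s=load("w10"); a=np.array([np.cos(np.radians(6.77)),np.sin(np.radians(6.77))]); mo=np.array([580.3,69.4]); o=np.array([316-60,69-30])
f=lambda u,v,z:[(ray(s,[o+np.array([u,v])/6-.4],z)[0,:2]-mo)@k for k in(a,np.array([-a[1],a[0]]))]
for z in(44,47): print("index",z,f(369,390,z))
for v in(40,200,350): print("strip end",f(360+8*(350-v)/310,v,38))
q=status.sense(); print(q["tool_pos"],q["ft_force"],q["qd"].round(2))
E
python3 -m handwheel '{"series":[[[0,0,0,0,0,0,0.1],[0,0,0,0,0,0,0.1],[0,0,0,0,0,0,0.1],[0,0,0,0,0,0,0.1]]]}'
```

```text
index 44 [np.float64(-109.75421934035523), np.float64(-15.25636374625874)]
index 47 [np.float64(-110.12868866634913), np.float64(-15.324641588305749)]
strip end [np.float64(-110.11329287684973), np.float64(10.259334438205345)]
strip end [np.float64(-109.98465561066065), np.float64(-0.9936294032878639)]
strip end [np.float64(-109.85799648369202), np.float64(-12.073549073517952)]
[464.94248203 -45.05892893  55.09327258] [11.28657857  1.72263268 -2.58593552] [ 0.09 -0.03  0.02  0.02  0.02 -0.09]
time: 19.48
tool_pos: [465.0, -45.1, 55.1]
tcp_rot: [179.7, 0.0, 96.8]
ft_force: [11.4, 1.8, -2.4]
finger_gap: 20.0
grip_force: 78.8
```

The index is at −109.9 and the strip end at −110.0. The carriage is steady, with about 11.5 N on the spring. Handing in.

```bash
python3 -c "
from bench import r
print(r.hand_in())"
```

```text
the job is handed in; nothing more can be done
None
```

The job is handed in: the long strip is fully home in the holder and released, and the gripper is holding the carriage steady at about 100 mm, with the index level with the strip's free end to within about 0.5 mm and about 11.5 N on the spring.

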